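# Fit the upper shelf on the four-post jar stand

## Robot

A 6-joint arm with a two-finger parallel gripper is mounted at the origin on a cart in front of the work surface, level with it; the furniture and walls round the work are solid. World frame = base frame: x ahead of the robot, y to its left, z up, the work surface at z = 0. Lengths are in m, angles in rad, forces in N, time in s.
With the tool pointing down it reaches from about 0.4 to 0.925 m from the base axis. Payload 12.5 kg.
Tool frame: the origin (TCP) lies midway between the tips of the shut fingers; the grasp point (between the pads) lies 19 mm behind it; z points along the fingers, y is the line along which they close (so a half turn about z gives the same grasp; the last joint's range is limited). The gripper opens to 95 mm and grips with 3 to 60 N. Pads are 20 mm wide; open, the fingers measure 119 mm over their backs; the gripper's body (75 mm by 180 mm) begins 59 mm behind the grasp point.
Start: joints at [1.203, 0.491, 1.559, -0, 1.092, -0.106], TCP at [0.162, 0.604, 0.215] pointing down, gripper open.
Joint ranges: [-3.1, 3.1], [-0.84, 2.19], [0.05, 2.79], [-1.13, 4.28], [0.06, 2.93], [-2.69, 2.69]. Speed limits (rad/s): [2.22, 2.22, 2.79, 3.14, 3.14, 3.14].

## Interface

Orientations are given as a rotation vector (axis times angle).
In Python, from plant import env gives the robot as it stands. The module is installed in compiled form; this text tells all that it offers. Calls block until the motion is done:
- env.goto(position, orientation): joint-space move of the TCP to a pose.
- env.line_to(position, frame=None, vel=0.15, stop_force=None): straight line of the TCP; frame=None keeps the orientation; vel is the mean speed in m/s. With stop_force (N) it stops when the force on the tool has changed by that much, and returns True; else False.
- env.set_joints(angles): joint-space move.
- env.gripper_to(opening, f_grip=None): finger opening in m; f_grip is the grip in N (None keeps the last); returns when the fingers have stopped.
- env.sleep(seconds).
- env.ik(position, orientation): joint angles nearest the present ones, or None.
- env.snapshot(name): name is "side" or "top"; returns the picture (480x640x3 uint8, blue, green, red); there is no depth.
- env.get_calibration(name): a dict with "K" (3x3 intrinsics, pixels), "dist" ([k1, k2, p1, p2, k3] as OpenCV has them; the pictures are not rectified), "T" (4x4, takes a point from camera to world coordinates). Camera axes: x right, y up, looking along -z (the intrinsics and any distortion apply to the point x, -y, -z); pixel columns grow to the right and rows downward; lengths in m; the calibration is good to about 2 mm. A picture is of the moment at which its call begins. get_calibration takes no time and is no camera call.
A pose or a line that the arm cannot do raises env.PlanningError and nothing moves.
- env.finish_job(): hands the job in; it is judged then, once.
Trained networks look in the newest picture that a camera, given by its name, has taken for a name from the list of things; names that differ only in an ending like _2 or _b are one class to them, and where a whole thing is asked for, a point or a joint stands for the part that bears it (a point fixed in the world has none). Each returns a list of dicts, best first, with "conf" (0 to 1); they miss things now and then, are a little off and sometimes report something else, mostly with a low value. They report only what shows in the picture. A call takes as long as a camera call. They do not tell look-alikes from the thing itself.
- env.find_in(camera, name): "at" ([column, row] as shares, 0 to 1, of the picture: columns of its width, rows of its height, amid what is visible of it).
- env.landmark_of(camera, name): "at" ([column, row] as shares, 0 to 1, of the picture: columns of its width, rows of its height: a listed point, or the origin of a listed thing).
Readings, each from a call of its own:
- env.read_time(): time.
- env.read_joint_pos(): joint angles.
- env.read_qd(): joint speeds.
- env.read_tau(): joint torques, N m.
- env.read_eef_pos(): TCP position.
- env.read_ee_rot(): TCP orientation.
- env.read_force(): force on the tool from outside, world axes, zero at the start.
- env.read_torque(): the same for the moment, N m.
- env.read_grip_width(): finger opening in m.
- env.read_grasp_force(): force on a finger pad.
Only numpy, scipy, OpenCV 4.12 (cv2) and the standard library are available. Lean on these libraries where they do the work, as an engineer would, in place of code of your own. Each camera call takes 0.05 s, during which the arm holds its last target. There are 200 camera calls.

## Task

Lift the loose wooden shelf by its handle off the sloping rack and fit it, level, on the four-post jar stand: all four corner holes must drop over their posts together, until the shelf rests fully down on the post shoulders, and only then let go of the handle. The posts were screwed to their board by eye and may stand several millimetres off its middle, so find where they really stand by feel or by sight. Do not disturb the jars on the stand or the black jar and dye bottles behind it.

Things in the scene. Friction and masses are not known exactly. Their poses are not given: they have to be found in the camera images.
- shelf: Loose plywood shelf 120 (x) x 160 (y) mm, plate 8 mm thick, rim up to 18 mm, about 0.35 kg. Origin: centre of its underside; z is its upper-face normal. Through-holes 14 mm in diameter at x = +-45, y = +-65 mm (2 mm play all round a post). It starts on the sloping rack tilted 35 degrees, upper face leaning to the rack's -x side. Either way round (half a turn about z) is right.
- shelf_grip (a point): Middle of the shelf's handle bar, 52 mm above the middle of its underside; axes as the shelf's. The bar runs along x (up the slope), 84 mm long, 14 mm wide in y, from 42 to 62 mm above the underside, on two uprights 10 x 12 mm at x = +-35 mm; free space beneath the bar between them. The handle leans 35 degrees with the shelf at the start.
- slope_rack: Fixed wooden rack, about 130 x 140 x 115 mm, whose two rails slope up at 35 degrees toward its +x; a stop strip stands 9 mm proud of the rails at the lower end. Its lower end (-x) looks to the robot's left. Origin: middle of its foot on the bench, z up. The shelf's underside centre lies 75 mm above it.
- board: Fixed plywood board, 136 (x) x 172 (y) x 18 mm, under the four-post jar stand. Origin: centre of its underside on the bench, z up. The post frame on it is parallel to the board, but the frame's middle stands up to 8 mm off the board's middle in the board's x and up to 8 mm in its y; this offset is not reported.
- board_mid (a point): Point 118 mm above the board's origin, at the height of the post shoulders; axes as the board's. It is not the frame's middle, which is off by up to 8 mm in x and y. About the frame's middle stand four rigid fixed posts at x = +-45, y = +-65 mm. Seated, the shelf's underside is at this height (118 mm above the bench).
- board_top (a point): Middle of the board's upper face, 18 mm above the bench. Each post on it: a 16 mm diameter sleeve up to a shoulder 118 mm above the bench, then a 10 mm diameter spigot up to 147 mm, the last 3 mm tapered to 6 mm. The frame's lower shelf (112 x 152 mm) has its top 38 mm above the bench; the two jars on it reach 104 mm.
- jar_a: White powder jar, 57 mm diameter, 66 mm high, loose on the stand's lower shelf toward the frame's -y side. Origin: centre of its underside.
- jar_b: White powder jar of the same size, toward the frame's +y side. Origin: centre of its underside.
- jar_c: Black jar, 70 mm diameter, 90 mm high, loose at the back of the bench. Origin: centre of its underside.
- bottle_a: Squeeze bottle with nozzle, 66 mm diameter, 225 mm high, loose at the back of the bench. Origin: centre of its underside.
- bottle_b: Squeeze bottle of the same size, loose at the back, to the right of the other. Origin: centre of its underside.
Things that resemble listed ones, but are neither listed nor needed, are in the scene too. Of the things that look like the board, the larger one is meant.

How it is judged:
By the outcome, as a careful person would: the job done as asked, in the order asked, and still so for the second after the job is handed in, with the robot touching nothing.
It also fails if it takes over 61 s, if anything falls off the work surface, if the arm or the gripper's body presses on something with over 40 N, if the wrist force passes 120 N, or if a joint passes its speed limit or range.

## Working session

There is one attempt and no reset: what is moved stays moved. The work goes in short steps, each a Python script; the robot and the scene stay as the last script left them, time stands still between calls to the robot, and variables do not carry over. Pictures are saved under pics/ and viewed, at most 10 in all, crops included, and the job is handed in when it is done.

```bash
mkdir -p pics
cat > h.py <<'E'
import numpy as np, cv2
from scipy.spatial.transform import Rotation as R
from plant import env
def ray(cam,px):
    c=env.get_calibration(cam);K=np.array(c["K"]);T=np.array(c["T"])
    p=cv2.undistortPoints(np.array([[px]],float),K,np.array(c["dist"],float)).ravel()
    d=T[:3,:3]@np.array([p[0],-p[1],-1]);return T[:3,3],d/np.linalg.norm(d)
def onz(cam,px,z):
    o,d=ray(cam,px);return o+d*(z-o[2])/d[2]
def proj(cam,P):
    c=env.get_calibration(cam);K=np.array(c["K"]);T=np.linalg.inv(np.array(c["T"]))
    P=np.atleast_2d(P);q=P@T[:3,:3].T+T[:3,3];q=q*[1,-1,-1]
    return cv2.projectPoints(q,np.zeros(3),np.zeros(3),K,np.array(c["dist"],float))[0].reshape(-1,2)
E
python3 - <<'E'
from h import *
for c in("side","top"):
    cv2.imwrite(f"pics/{c}0.png",env.snapshot(c)); T=np.array(env.get_calibration(c)["T"]);print(c,T[:3,3].round(3),(-T[:3,2]).round(2))
    for n in("shelf","shelf_grip","slope_rack","board","board_mid","board_top","jar_a","jar_c","bottle_a"):
        print(n,[( (np.array(r["at"])*[640,480]).round(1).tolist(),round(r["conf"],2)) for r in env.landmark_of(c,n)][:4])
print(env.read_time(),env.read_ee_rot())
E
```

```text
side [0.612 0.92  0.709] [-0.04 -0.86 -0.51]
shelf [([392.8, 353.0], 0.57), ([262.7, 293.4], 0.33)]
shelf_grip [([377.2, 338.0], 0.75)]
slope_rack [([389.9, 388.6], 0.58)]
board [([284.0, 198.7], 0.9), ([356.1, 283.1], 0.8)]
board_mid [([288.4, 177.6], 0.71)]
board_top [([282.9, 196.3], 0.87)]
jar_a [([296.3, 266.5], 0.94), ([354.7, 268.2], 0.92), ([366.3, 284.1], 0.56)]
jar_c [([296.3, 266.5], 0.94), ([354.7, 268.2], 0.92), ([366.3, 284.1], 0.56)]
bottle_a [([262.9, 295.2], 0.75), ([379.8, 335.3], 0.7)]
top [ 0.472 -0.108  1.543] [ 0.04  0.   -1.  ]
shelf [([162.5, 278.7], 0.7)]
shelf_grip [([160.9, 264.7], 0.66)]
slope_rack []
board [([470.7, 212.0], 0.64)]
board_mid [([476.6, 210.0], 0.76)]
board_top [([473.7, 211.3], 0.88), ([162.1, 266.3], 0.51)]
jar_a [([331.7, 216.8], 0.95), ([274.3, 275.9], 0.85), ([302.3, 270.0], 0.57)]
jar_c [([331.7, 216.8], 0.95), ([274.3, 275.9], 0.85), ([302.3, 270.0], 0.57)]
bottle_a [([281.1, 188.4], 0.84)]
1.0 [4.10081925e-01 3.11468467e+00 2.17755963e-04]
```

View pics/side0.png

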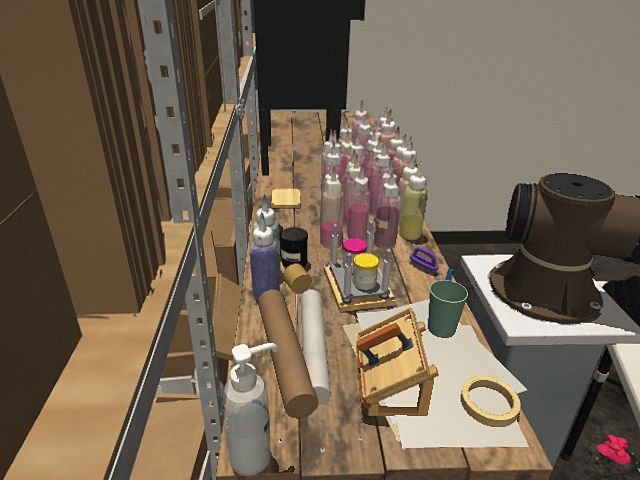

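View pics/top0.png

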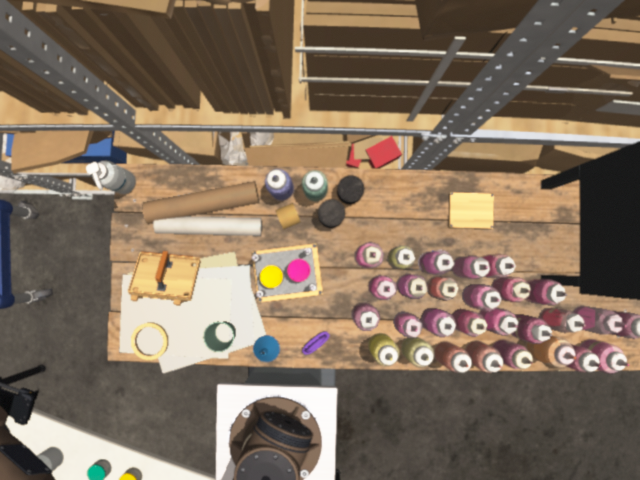

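Run:
```python
from h import *
s=cv2.imread("pics/side0.png");t=cv2.imread("pics/top0.png")
a=cv2.resize(s[225:425,310:450],None,fx=3,fy=3,interpolation=cv2.INTER_CUBIC)
b=cv2.resize(t[240:305,120:330],None,fx=3.8,fy=3.8,interpolation=cv2.INTER_CUBIC)
cv2.imwrite("pics/c_side.png",a);cv2.imwrite("pics/c_top.png",b)
print(env.get_calibration("side"),env.get_calibration("top"))
```

```text
{'K': array([[476.83866786,   0.        , 311.68550787],
       [  0.        , 476.83866786, 233.18469386],
       [  0.        ,   0.        ,   1.        ]]), 'dist': array([0.04119735, 0.        , 0.        , 0.        , 0.        ]), 'T': array([[-0.99898754, -0.01279018,  0.04313133,  0.61241955],
       [ 0.04365478, -0.50725391,  0.86069026,  0.91952755],
       [ 0.01087016,  0.86170174,  0.50729869,  0.70923194],
       [ 0.        ,  0.        ,  0.        ,  1.        ]])} {'K': array([[582.21703395,   0.        , 318.91206372],
       [  0.        , 582.21703395, 240.01039886],
       [  0.        ,   0.        ,   1.        ]]), 'dist': array([-0.13844935,  0.        ,  0.        ,  0.        ,  0.        ]), 'T': array([[ 0.0246543 ,  0.9986966 , -0.04469077,  0.47194315],
       [-0.9996919 ,  0.02450098, -0.00397532, -0.10764854],
       [-0.00287517,  0.04477501,  0.99899296,  1.54306294],
       [ 0.        ,  0.        ,  0.        ,  1.        ]])}
```

View pics/c_side.png

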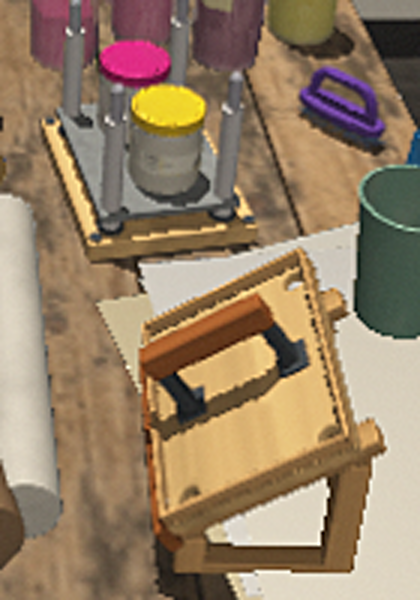

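View pics/c_top.png

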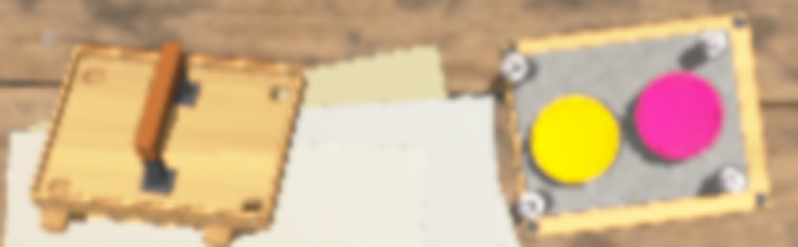

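Run:
```python
from h import *
s=cv2.imread("pics/side0.png");t=cv2.imread("pics/top0.png")
a=cv2.resize(s[212:312,322:402],None,fx=5,fy=6-1,interpolation=cv2.INTER_CUBIC)
b=cv2.resize(t[240:304,250:325],None,fx=5,fy=5,interpolation=cv2.INTER_CUBIC)
o=np.zeros((500,780,3),np.uint8);o[:500,:400]=a;o[:320,405:]=b
cv2.imwrite("pics/stand.png",o)
# shelf fit
S=lambda u,v:np.array([310+u/3-.33,225+v/3-.33]);Tp=lambda u,v:np.array([120+u/3.8-.37,240+v/3.8-.37])
h=.008
obs=[("top",Tp(95,75),"h"),("top",Tp(280,93),"h"),("top",Tp(252,205),"h"),("top",Tp(58,187),"h"),
("side",S(190,495),"h"),("side",S(328,433),"h"),("side",S(295,283),"h")]
# shelf x axis ~ -world x (up slope)
def pose(p):
    M=R.from_euler("z",np.pi+p[2])*R.from_euler("y",-np.radians(35)); return M,np.array([p[0],p[1],.075 if len(p)<4 else p[3]])
H=[[-.045,-.065],[-.045,.065]]
loc={0:(-.045,-.065),1:(-.045,.065),2:(.045,.065),3:(.045,-.065),4:None}
# shelf x=-X, y=-Y: image left=+Y => shelf -y ; image up=+X => shelf -x
L=[(-.045,-.065,h),(-.045,.065,h),(.045,.065,h),(.045,-.065,h),(-.045,-.065,h),(.045,-.065,h),(.045,.065,h),(0,0,.062)]
obs.append(("top",Tp(160,100),"b"))
from scipy.optimize import least_squares
def res(p):
    M,t=pose(p);return np.concatenate([proj(o[0],M.apply(l)+t)[0]-o[1] for o,l in zip(obs,L)])
g=onz("top",(162,272),.08)
for x0 in ([g[0],g[1],0],[g[0],g[1],0,.075]):
    r=least_squares(res,x0,loss="soft_l1");print(r.x.round(4),res(r.x).reshape(-1,2).round(1).tolist())
M,t=pose(r.x);gp=M.apply([0,0,.052])+t;print("grip",gp,M.as_matrix()[:,2])
```

```text
[ 0.4293  0.2864 -0.0709] [[-0.1, 0.8], [0.3, 1.0], [0.3, 1.1], [0.5, 0.4], [-0.6, 0.5], [-0.1, 1.0], [-0.6, -0.5], [-0.3, -1.1]]
[ 0.4294  0.2866 -0.0712  0.0762] [[-0.3, 0.7], [0.2, 1.0], [0.1, 1.0], [0.3, 0.4], [-0.6, 0.1], [-0.1, 0.6], [-0.6, -0.9], [-0.5, -1.2]]
grip [0.45916718 0.28445165 0.11879941] [ 0.57212342 -0.04080104  0.81915204]
```

View pics/stand.png

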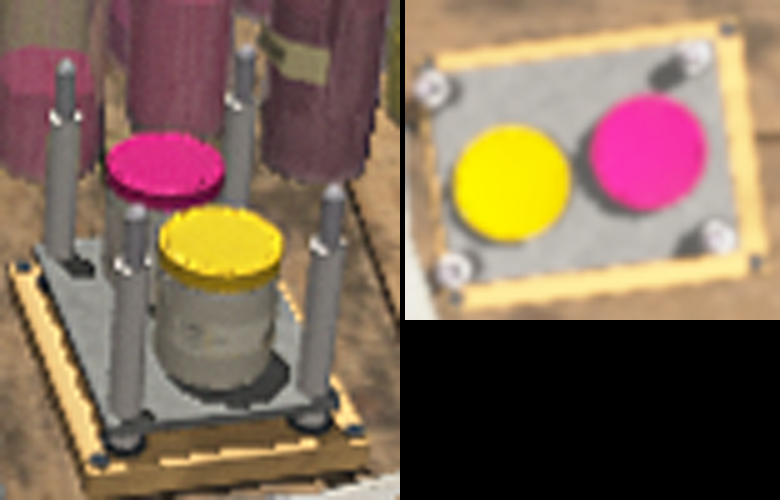

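```bash
cat >> h.py <<'E'
def frame_fit(tips,sh,top):
    from scipy.optimize import least_squares
    # order: (-y.. ) corners given as signs in frame axes with frame x~+X, y~+Y
    def res(p):
        M=R.from_euler("z",p[2]);out=[]
        for cam,lst,z in (("side",tips,.147),("side",sh,.118),("top",top,.13)):
            for (sx,sy),px in lst: out.append(proj(cam,M.apply([sx*.045,sy*.065,0])+[p[0],p[1],z])[0]-px)
        return np.concatenate(out)
    r=least_squares(res,[.45,0,0],loss="soft_l1");return r.x,res(r.x).reshape(-1,2).round(1).tolist()
n=np.array([0.57212342,-0.04080104,0.81915204]);GP=np.array([.4592,.2845,.1185]);SY=R.from_euler("z",np.pi-.0711).apply([0,1,0])
def tool(zax,yax):
    z=np.array(zax,float)/np.linalg.norm(zax);x=np.cross(yax,z);x/=np.linalg.norm(x);return R.from_matrix(np.c_[x,np.cross(z,x),z])
GR=tool(-n,-SY)  # tool y ~ +Y
def down(yaw): return tool([0,0,-1],[-np.sin(yaw),np.cos(yaw),0])
E
python3 - <<'E'
from h import *
S=lambda u,v:np.array([322+u/5-.4,212+v/5-.4]);T=lambda u,v:np.array([250+(u-405)/5-.4,240+v/5-.4])
c=[(1,1),(1,-1),(-1,1),(-1,-1)]
tips=list(zip(c,[S(66,64),S(246,50),S(134,210),S(333,188)]))
sh=list(zip(c,[S(65,117),S(238,101),S(130,263),S(327,246)]))
top=list(zip(c,[T(433,88),T(695,57),T(455,270),T(718,237)]))
p,e=frame_fit(tips,sh,top);print(p,e)
pb=onz("top",np.array([478,512])/2,.1)
q=env.ik(GP+n*-.019,GR.as_rotvec());print(q)
print(env.ik(GP+n*.15,GR.as_rotvec()))
print(env.ik([p[0],p[1],.118+.033+.15],down(p[2]).as_rotvec()))
print(onz("top",[110,175],.15))
E
```

```text
[ 0.4481199  -0.02000236 -0.42199906] [[-0.1, 21.1], [-18.6, -2.1], [25.5, 0.4], [0.1, -22.6], [-0.4, 21.4], [-17.6, -2.0], [25.3, 0.8], [0.2, -23.8], [13.0, -10.5], [8.8, 18.9], [-7.5, -13.5], [-11.8, 16.4]]
[ 0.32667968  0.72255316  1.59656891  0.22747147  1.40010706 -1.27860169]
[ 0.27648539  0.69621088  1.22848951  0.2017933   1.79461027 -1.23692355]
[-1.92052822e-01  1.44665123e-01  1.83932538e+00 -4.44089210e-16
  1.15760215e+00 -1.34085009e+00]
[0.68170041 0.41562803 0.15      ]
```

Run:
```python
from h import *
S=lambda u,v:np.array([322+u/5-.4,212+v/5-.4]);T=lambda u,v:np.array([250+(u-405)/5-.4,240+v/5-.4])
c=[(1,1),(1,-1),(-1,1),(-1,-1)];d=[(1,-1),(-1,-1),(1,1),(-1,1)]
tips=list(zip(d,[S(66,64),S(246,50),S(134,210),S(333,188)]))
sh=list(zip(d,[S(65,117),S(238,101),S(130,263),S(327,246)]))
top=list(zip(c,[T(433,88),T(695,57),T(455,270),T(718,237)]))
p,e=frame_fit(tips,sh,top);print(p,e)
print(env.ik([p[0],p[1],.118+.033+.15],down(p[2]).as_rotvec()))
# go to pregrasp
p0=env.read_eef_pos();env.gripper_to(.06,20)
env.line_to([p0[0],p0[1],.36])
env.goto(GP+n*.16,GR.as_rotvec());print(env.read_time(),env.read_eef_pos(),env.read_force())
s=env.snapshot("side");t=env.snapshot("top")
env.line_to(GP+n*.03,vel=.12,stop_force=10)
s=env.snapshot("side")
print(env.read_time(),env.read_eef_pos(),GP+n*.03)
cv2.imwrite("pics/pre.png",cv2.resize(s[190:440,300:500],None,fx=2.4,fy=2.4,interpolation=cv2.INTER_CUBIC))
```

```text
[ 0.45392619 -0.01755743  0.14761871] [[-0.3, -0.1], [-0.3, -0.5], [-0.1, -0.4], [-0.3, 0.2], [-0.5, -0.4], [0.4, -0.4], [0.0, 0.1], [-0.3, -0.4], [-0.6, 0.3], [0.0, -0.1], [-0.6, 0.7], [-0.1, 0.8]]
[-1.84242795e-01  1.53812372e-01  1.82795711e+00 -4.44089210e-16
  1.15982317e+00 -1.90265783e+00]
4.8083 [0.55023558 0.2789653  0.24994166] [-0.32159763  0.0750678   0.73675421]
6.1917 [0.47686725 0.28330507 0.14349386] [0.4763637  0.28327597 0.14307456]
```

View pics/pre.png

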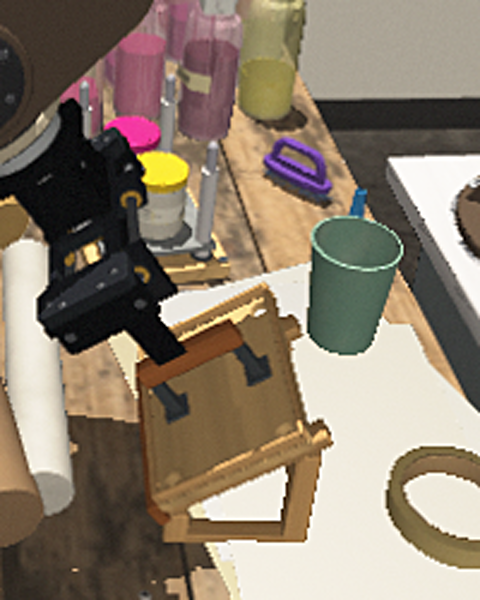

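The view shows the open fingers straddling the bar (bar from about (140,365) to (240,330) in the crop), in line with it; I'm continuing.

Run:
```python
from h import *
print(env.line_to(GP-n*.019,vel=.06,stop_force=10))
f0=env.read_force()
env.gripper_to(0,50);print(env.read_grip_width(),env.read_grasp_force(),env.read_force()-f0,env.read_eef_pos(),GP-n*.019)
p=env.read_eef_pos();print(env.line_to(p+[0,0,.02],vel=.05,stop_force=25),env.read_force()-f0)
env.line_to(p+[0,0,.20],vel=.12)
print(env.read_force()-f0,env.read_grip_width(),env.read_time())
P=np.array([.4539,-.0176]);yaw=.1476
env.goto([P[0],P[1]+.0,.118+.033+.10],down(yaw).as_rotvec())
env.sleep(.3)
print(env.read_force()-f0,env.read_eef_pos(),env.read_time())
s=env.snapshot("side");t=env.snapshot("top");cv2.imwrite("pics/side_raw.png",s);cv2.imwrite("pics/top_raw.png",t)
a=cv2.resize(s[130:300,310:420],None,fx=3.5,fy=3.5,interpolation=cv2.INTER_CUBIC)
b=cv2.resize(t[220:310,240:340],None,fx=4,fy=4,interpolation=cv2.INTER_CUBIC)
o=np.zeros((595,790,3),np.uint8);o[:,:385]=a;o[:360,390:]=b
cv2.imwrite("pics/held.png",o)
```

```text
False
0.01357114730740866 49.99369740486145 [-0.51370765 -0.40855325 -0.23562977] [0.44833143 0.28525109 0.10295254] [0.44832966 0.28527522 0.10293611]
False [ 0.69227242  0.05077936 -3.78708815]
[-0.2400287  -0.21605662 -4.0956727 ] 0.013897277673077996 10.1583
[ 0.17488157 -0.65523189 -3.41598376] [ 0.45410951 -0.01713156  0.2508437 ] 11.625
```

View pics/held.png

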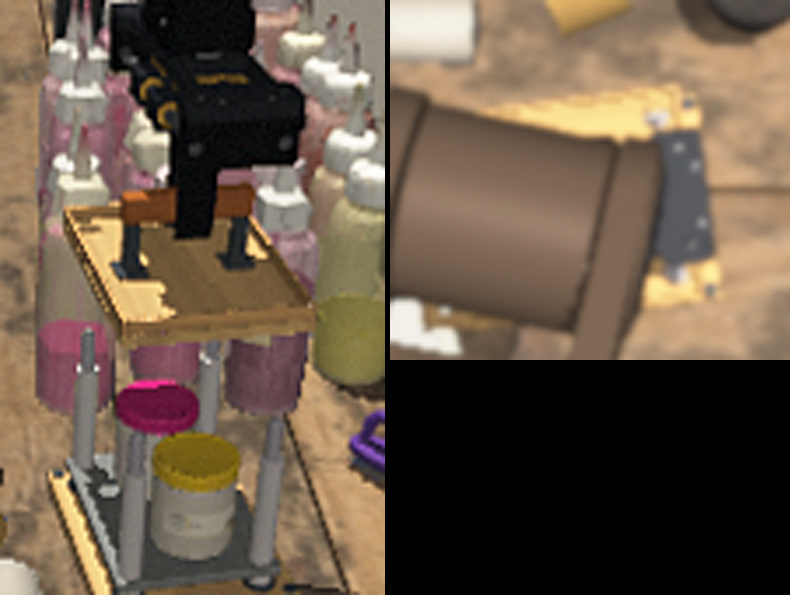

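Run:
```python
from h import *
p=env.read_eef_pos();M=R.from_rotvec(env.read_ee_rot())
X=np.array([[a*.06,b*.08,z] for z in (.018,0) for a,b in((1,1),(-1,1),(1,-1))]+[[a*.042,.007,z] for a in(1,-1) for z in (.062,.042)])
# tool x ~ -X world; work in a frame x~+X,y~+Y, z up
A=np.c_[-M.as_matrix()[:,0],M.as_matrix()[:,1],-M.as_matrix()[:,2]]
W=(X-[0,0,.033])@A.T+p
for x,q in zip(X,proj("side",W)): print(x,((q+.36-[310,130])*3.5).round(0))
print(A[:,2])
```

```text
[0.06  0.08  0.018] [125. 321.]
[-0.06   0.08   0.018] [320. 304.]
[ 0.06  -0.08   0.018] [ 64. 206.]
[0.06 0.08 0.  ] [123. 348.]
[-0.06  0.08  0.  ] [317. 331.]
[ 0.06 -0.08  0.  ] [ 64. 230.]
[0.042 0.007 0.062] [127. 198.]
[0.042 0.007 0.042] [125. 228.]
[-0.042  0.007  0.062] [259. 188.]
[-0.042  0.007  0.042] [256. 218.]
[ 3.45512119e-04 -9.19589340e-05  9.99999936e-01]
```

Run:
```python
from h import *
s=cv2.imread("pics/side_raw.png").astype(int)
for r in (186,187,188,189,190):
    print(r,"L",s[r,341:349,2].tolist(),"R",s[r,378:387,2].tolist())
print("front corner rows")
for r in (218,220,222,224): print(r,s[r,340:350,2].tolist(),s[r,394:404,2].tolist())
```

```text
186 L [112, 105, 115, 93, 157, 199, 201, 193] R [101, 100, 98, 99, 110, 94, 146, 226, 243]
187 L [157, 171, 190, 124, 90, 134, 139, 132] R [102, 102, 100, 98, 130, 108, 96, 157, 226]
188 L [206, 222, 243, 150, 79, 90, 96, 95] R [101, 104, 103, 97, 138, 110, 104, 111, 155]
189 L [132, 129, 131, 86, 78, 101, 106, 107] R [102, 102, 103, 99, 127, 105, 104, 119, 147]
190 L [128, 127, 132, 89, 81, 106, 107, 107] R [104, 105, 102, 88, 135, 112, 101, 125, 149]
front corner rows
218 [181, 104, 62, 247, 239, 235, 234, 233, 230, 236] [138, 139, 141, 138, 141, 124, 118, 119, 114, 112]
220 [111, 93, 82, 75, 231, 252, 235, 240, 232, 223] [133, 128, 127, 126, 128, 131, 96, 111, 124, 114]
222 [138, 121, 104, 88, 63, 158, 94, 119, 123, 121] [134, 140, 139, 133, 129, 130, 113, 103, 108, 111]
224 [137, 129, 115, 91, 74, 133, 114, 113, 120, 123] [134, 129, 130, 125, 127, 129, 113, 109, 107, 116]
```

Run:
```python
from h import *
s=cv2.imread("pics/side_raw.png")
o=cv2.resize(s[180:232,322:406],None,fx=9,fy=9,interpolation=cv2.INTER_NEAREST)
p=env.read_eef_pos();M=R.from_rotvec(env.read_ee_rot()).as_matrix();A=np.c_[-M[:,0],M[:,1],-M[:,2]]
def pr(X): return ((proj("side",(np.array(X)-[0,0,.033])@A.T+p)-[322,180]+.5)*9)
for dx,c in((0,(255,0,0)),(.003,(0,255,0))):
  d=np.array([dx,0,0])
  for L in ([[.06,-.08,.018],[.06,.08,.018],[-.06,.08,.018],[-.06,-.08,.018]],[[.06,.08,.018],[.06,.08,0],[-.06,.08,0],[-.06,.08,.018]],[[.042,.007,.062],[.042,.007,.042],[-.042,.007,.042],[-.042,.007,.062],[.042,.007,.062]]):
    cv2.polylines(o,[pr(np.array(L)+d).round().astype(np.int32)],False,c,1)
cv2.imwrite("pics/ov.png",o)
```

```text
(no output)
```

View pics/ov.png

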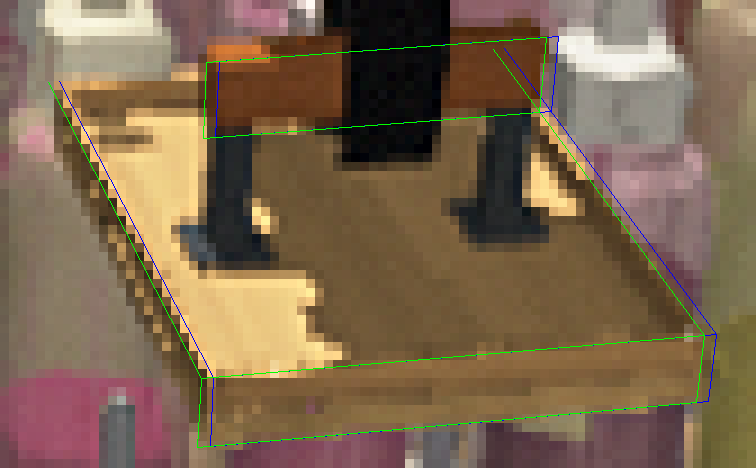

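Run:
```python
from h import *
yaw=.1476;ax=np.array([np.cos(yaw),np.sin(yaw)]);P=np.array([.4539,-.0176])-.0033*ax
Z=lambda u:u+.033
env.line_to([*P,Z(.165)],vel=.08);env.sleep(.2);f0=env.read_force();t0=env.read_torque()
hit=env.line_to([*P,Z(.112)],vel=.03,stop_force=6)
e=env.read_eef_pos();print(hit,e-[*P,.033],env.read_force()-f0,env.read_torque()-t0,env.read_time())
```

```text
True [ 1.58494366e-05 -3.33808157e-05  1.17928656e-01] [-0.04974096 -0.30715628  9.01469958] [0.12637069 0.09401749 0.07279007] 14.1417
```

Run:
```python
from h import *
s=env.snapshot("side");t=env.snapshot("top");print(env.read_force())
a=cv2.resize(s[180:320,310:420],None,fx=5,fy=4.2,interpolation=cv2.INTER_CUBIC)
cv2.imwrite("pics/seat.png",a)
```

```text
[-0.98661902 -0.74500199  5.41621178]
```

View pics/seat.png

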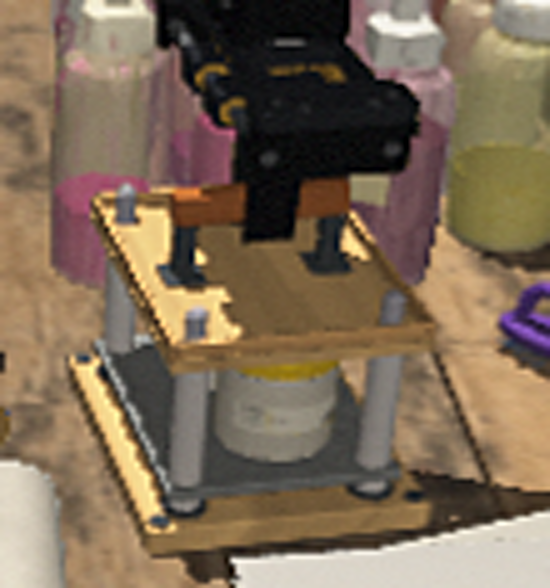

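Spigots stand through the holes at crop (125,205), (195,322) and (393,308), and the shelf is level on the shoulders. I'll press lightly, release and retreat.

Run:
```python
from h import *
p=env.read_eef_pos();print(env.line_to(p-[0,0,.002],vel=.01,stop_force=12),env.read_eef_pos()[2]-.033,env.read_force())
env.gripper_to(.05);print(env.read_force())
p=env.read_eef_pos();print(env.line_to(p+[0,0,.06],vel=.06,stop_force=8));env.line_to(p+[0,0,.2],vel=.15)
env.sleep(.5);print(env.read_time(),env.read_force())
s=env.snapshot("side")
cv2.imwrite("pics/end.png",cv2.resize(s[180:320,310:420],None,fx=5,fy=4.2,interpolation=cv2.INTER_CUBIC))
```

```text
True 0.11791422500538373 [-1.89711577  0.15685845  8.62260698]
[-0.02443671  1.16947788 -0.77796202]
False
17.9833 [-0.45028198 -0.07824638  0.44285032]
```

View pics/end.png

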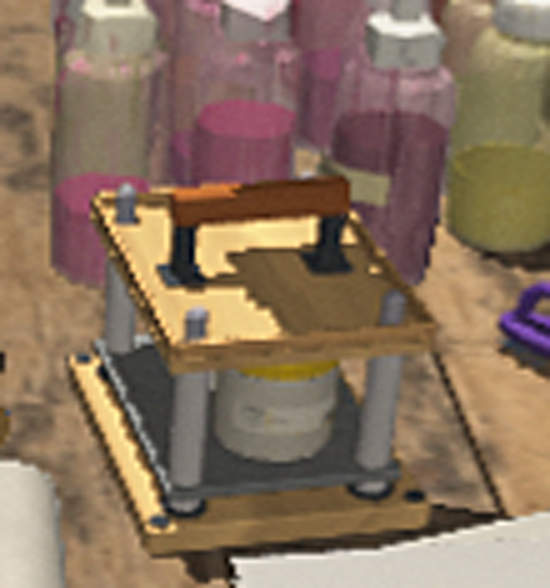

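The shelf did not move on release, is seated with spigots through the same holes, and the arm is clear.

```bash
python3 -c "
from plant import env;print(env.finish_job())"
```

```text
the job is handed in; nothing more can be done
None
```

The shelf sits level and fully down on the four post shoulders. The handle was let go only after seating, the arm is clear, and the job was handed in at about 18 s. The fourth hole was hidden from the camera, so its fit is inferred from the level seat.

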